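# Find the cell-case lid that rocks and snap it home

### The arm

A 6-joint arm with a two-finger parallel gripper is mounted at the origin on a cart in front of the work surface, level with it; the furniture and walls round the work are solid. World frame = base frame: x ahead of the robot, y to its left, z up, the work surface at z = 0. Lengths are in m, angles in degrees, forces in N, time in s.
With the tool pointing down it reaches from about 0.35 to 0.875 m from the base axis. Payload 4.2 kg.
Tool frame: the origin (TCP) lies between the finger pads; the fingertips stand 19 mm ahead of it and the grasp point (between the pads) is the TCP; z points along the fingers, y is the line along which they close (so a half turn about z gives the same grasp; the last joint's range is limited). The gripper opens to 87 mm and grips with 3 to 60 N. Pads are 19 mm wide; open, the fingers measure 117 mm over their backs; the gripper's body (75 mm by 190 mm) begins 51 mm behind the grasp point.
Start: joints at [87.468, 22.042, 0.453, 0, -68.411, -14.817], TCP at [0.186, 0.597, 0.242] pointing down, gripper open.
Joint ranges: [-179.83, 179.83], [-69.29, 118.12], [-61.27, 80.66], [-181.25, 117.63], [-171.15, -9.14], [-177.46, 177.46]. Speed limits (degrees/s): [159.86, 159.86, 180, 180, 180, 180].

### API

Orientations are given as a 3x3 rotation matrix whose columns are the frame's x, y, z axes.
In Python, from station import r gives the robot as it stands.
- The arm moves only by the tool drive_tool, never from a script. Its argument "steps" is one flat list of numbers, 7 for each row, row after row: the turn, a rotation vector about the tool's x, y, z in rad, then the shift along the tool's x, y, z in m, then the opening, from 0 (shut) to 1 (fully open). A call has 1 to 10 rows; each row shifts and turns the commanded pose from where the row before left it, along the tool's axes as they then stand; what a row does not reach is not made up. A row lasts 1/12 s, in which the tool goes at most 41.7 mm and 7.16 degrees, less where a joint would pass 70% of its speed; a pose out of reach is approached as far as the arm can. A call is refused whole if a number of a shift passes 0.0417 or a number of a turn 0.125, either way. A call with a gripper value outside its range is refused whole. The fingers move at their own pace and stop on an object; the grip force is fixed at half the most. Time passes only in rows, so rows that do not move let the fingers close. It gives the time, the measured TCP pose, the force, the opening and the grip force at its end, in the units of the state.
- r.sense(): the state, without advancing time (a new reading comes with each control period).
- r.capture(name): name is "scene" or "side" or "wrist"; returns the picture (400x640x3 uint8, blue, green, red); there is no depth.
- r.camera_params(name): a dict with "camera_matrix" (3x3 intrinsics, pixels), "k1" (the pictures are not rectified: a ray, as slopes to the right and down, at radius r is drawn at 1 + k1 r^2 times it, then the intrinsics apply), "extrinsics" (4x4, takes a point from world to camera coordinates). Camera axes: x right, y down, z forward; pixel columns grow to the right and rows downward; lengths in m; the calibration is good to about 2 mm. A picture is of the moment at which its call begins: read the wrist's pose just before it. camera_params takes no time and is no camera call; for the wrist camera it gives the pose at the moment of the call.
- r.finish_job(): hands the job in; it is judged then, once.
The state is a dict: "time_s": time; "joints": joint angles; "joint_velocities": joint speeds; "effort": joint torques, N m; "tcp_pos": TCP position; "ee_rot": TCP orientation; "wrist_force": force on the tool from outside, world axes, zero at the start; "moment": the same for the moment, N m; "gripper_width": opening from 0.0 (shut) to 1.0 (fully open); "gripper_force": force on a finger pad.
Only numpy, scipy, OpenCV 4.12 (cv2) and the standard library are available. Lean on these libraries where they do the work, as an engineer would, in place of code of your own. Each camera call takes 0.05 s, during which the arm holds its last target. There are 200 camera calls.

### The job

One of the four identical grey lids on the cell cases in the nest plate is not clipped down. Press with a fingertip on an end pad of the lids to find the one that rocks, then press that lid down at both ends until it has snapped fully home and lies level, and take the hand away. Only press: do not force any lid with much more than the push of a thumb (stay below 40 N), do not pull a lid up, and leave the tools and parts lying around where they are.

Things in the scene. Friction and masses are not known exactly. Their poses are not given: they have to be found in the camera images.
- nest_plate: aluminium nest plate, 106 (its x) x 200 (its y) x 8 mm, fixed 3 mm above the table; origin: centre of its underside, x away from the robot, y to its left, z up. Four identical black cell cases (78 x 38 mm, long side along plate y) stand on it two by two, centres at plate x = -25.5 or 25.5 and y = -54 or 54 mm, bedded in soft foam, so their lids differ in height by up to 8 mm
- lid_a_right (a point): centre of the top of the press pad at the right-hand end (plate -y) of lid A (on any of the four cases, it differs from run to run). Each lid is grey, 84 x 44 mm, its skirt overlapping the case; pads are 12 x 28 mm, raised 2 mm, 33 mm either side of the lid's middle, 60 to 74 mm above the table
- lid_a_left (a point): centre of the top of the press pad at the left-hand end (plate +y) of lid A (on any of the four cases, it differs from run to run). A lid clipped at both ends stays level and gives less than 1 mm wherever it is pressed. An unclipped lid lies level on a foam strip under its middle and see-saws on it
- lid_b_right (a point): centre of the top of the press pad at the right-hand end (plate -y) of lid B (on any of the four cases, it differs from run to run). On an unclipped lid, 1 N on a pad makes that end sink about 2 mm while the other end rises; pushed on with 7 to 12 N that end sinks some 4 mm more and its catch snaps and holds
- lid_b_left (a point): centre of the top of the press pad at the left-hand end (plate +y) of lid B (on any of the four cases, it differs from run to run). When one end has snapped in, the other stands up and is snapped in the same way. A lid that is home has sunk by about 6 mm and stops hard
- lid_c_right (a point): centre of the top of the press pad at the right-hand end (plate -y) of lid C (on any of the four cases, it differs from run to run). 
- lid_c_left (a point): centre of the top of the press pad at the left-hand end (plate +y) of lid C (on any of the four cases, it differs from run to run). 
- lid_d_right (a point): centre of the top of the press pad at the right-hand end (plate -y) of lid D (on any of the four cases, it differs from run to run). 
- lid_d_left (a point): centre of the top of the press pad at the left-hand end (plate +y) of lid D (on any of the four cases, it differs from run to run). 
- board_mini: thumbnail-sized circuit board, 17x27x11 mm, lying on the nest plate between the cases; bystander; origin: centre of its underside
- tweezers: steel tweezers, 12x115x8 mm, lying on the table in front of the plate; bystander; origin: centre of its underside
- esd_brush: small cleaning brush with a wooden handle, 12x123x9 mm, lying on the table in front of the plate; bystander; origin: centre of its underside
- board_green: green circuit board, 40x55x11 mm, lying on the green cutting mat to the left of the plate; bystander; origin: centre of its underside
- screwdriver_red: red screwdriver, 18x145x17 mm, lying on the cutting mat to the left of the plate; bystander; origin: centre of its underside
- solder_tin: flat round green tin, 68 mm across, 23 mm high, on the cutting mat to the left; bystander; origin: centre of its underside

How it is judged:
By the outcome, as a careful person would: the job done as asked, in the order asked, and still so for the second after the job is handed in, with the robot touching nothing.
It also fails if it takes over 48 s, if anything falls off the work surface, if the arm or the gripper's body presses on something with over 40 N, if the wrist force passes 120 N, or if a joint passes its speed limit or range.

## Working session

There is one attempt and no reset: what is moved stays moved. The work goes in short steps, Python scripts to look and compute and a tool call to move; the robot and the scene stay as the last step left them, time stands still between calls to the robot, and variables do not carry over. Pictures are saved under pics/ and viewed, at most 10 in all, crops included, and the job is handed in when it is done.

Besides the shell and the picture viewer there is one more tool, called after "Emit:" as name(argument=value, ...), one argument or row to a line, values as JSON. drive_tool: Moves the arm, as the interface text tells. Its arguments: {"type":"object","properties":{"steps":{"type":"array"}},"required":["steps"]}

```bash
mkdir -p pics
cat > h.py <<'E'
import numpy as np,cv2
from station import r
def P(n):
    c=r.camera_params(n);return np.array(c["camera_matrix"]),c["k1"],np.array(c["extrinsics"])
def proj(n,X,p=None):
    K,k,E=p or P(n);X=np.atleast_2d(X);c=X@E[:3,:3].T+E[:3,3];s=c[:,:2]/c[:,2:];s=s*(1+k*(s**2).sum(1,keepdims=True))
    return s*[K[0,0],K[1,1]]+[K[0,2],K[1,2]]
def ray(n,uv,p=None):
    K,k,E=p or P(n);d=(np.array(uv,float)-[K[0,2],K[1,2]])/[K[0,0],K[1,1]];s=d.copy()
    for _ in range(20): s=d/(1+k*(s@s))
    R=E[:3,:3];return -R.T@E[:3,3],R.T@np.r_[s,1]
def atz(n,uv,z,p=None):
    o,d=ray(n,uv,p);return o+d*(z-o[2])/d[2]
def tri(obs):
    A=0;b=0
    for o,d in obs:
        d=d/np.linalg.norm(d);M=np.eye(3)-np.outer(d,d);A=A+M;b=b+M@o
    return np.linalg.solve(A,b)
E
python3 - <<'E'
from h import *
for n in("scene","side"):
    cv2.imwrite(f"pics/{n}0.png",r.capture(n)); K,k,E=P(n);print(n,K[0,0],k,(-E[:3,:3].T@E[:3,3]).round(3),E[2,:3].round(2))
s=r.sense();print(s["time_s"],s["tcp_pos"],np.round(s["ee_rot"],3),s["wrist_force"])
E
```

```text
scene 446.9485274464528 -0.03794947719126329 [-0.372  0.491  0.475] [ 0.79 -0.46 -0.39]
side 385.9681509943071 0.017020985659742985 [ 0.008 -0.644  0.371] [ 0.51  0.78 -0.36]
0.1 [0.18618741 0.59608648 0.2405609 ] [[ 0.954 -0.298 -0.001]
 [-0.298 -0.954 -0.002]
 [ 0.     0.002 -1.   ]] [-0.08387767  0.11398269  0.0297714 ]
```

View pics/scene0.png

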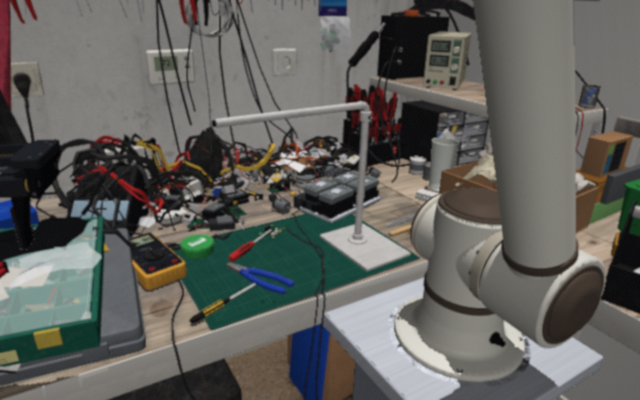

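View pics/side0.png

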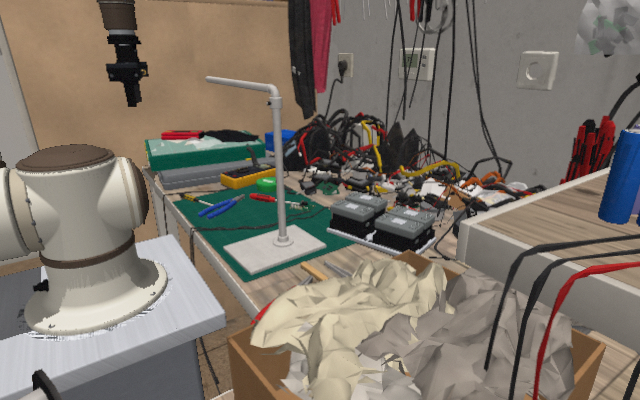

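The scene view shows the cases at about (340,190) and a lamp-like stand with its foot at (357,240), top at (363,105) and arm tip at (214,122). In the side view the lids are at (358,207) and (406,224), the post's foot is at (282,240) and its arm runs from (275,90) to (208,79). The stand is an obstacle.

Run:
```python
from h import *
for a,b,t in[((357,240),(282,240),"foot"),((363,105),(275,90),"top"),((214,122),(208,79),"tip")]:
    print(t,tri([ray("scene",a),ray("side",b)]).round(3))
for uv in[(358,207),(406,224),(333,238),(403,254),(436,235)]:print("side",uv,atz("side",uv,.067).round(3),atz("side",uv,.01).round(3))
for uv in[(318,186),(352,180)]:print("scene",uv,atz("scene",uv,.067).round(3))
a=cv2.resize(cv2.imread("pics/side0.png")[180:270,310:450],None,fx=5,fy=5,interpolation=2)
b=cv2.resize(cv2.imread("pics/scene0.png")[155:225,280:395],None,fx=5,fy=5,interpolation=2)
cv2.imwrite("pics/sidec.png",a);cv2.imwrite("pics/scenec.png",b)
```

```text
foot [ 0.316 -0.026  0.01 ]
top [ 0.321 -0.024  0.301]
tip [0.303 0.277 0.303]
side (358, 207) [ 0.466 -0.081  0.067] [0.552 0.025 0.01 ]
side (406, 224) [ 0.488 -0.194  0.067] [ 0.578 -0.109  0.01 ]
side (333, 238) [ 0.346 -0.163  0.067] [ 0.409 -0.073  0.01 ]
side (403, 254) [ 0.405 -0.27   0.067] [ 0.479 -0.2    0.01 ]
side (436, 235) [ 0.498 -0.255  0.067] [ 0.59  -0.181  0.01 ]
scene (318, 186) [ 0.496 -0.034  0.067]
scene (352, 180) [ 0.491 -0.132  0.067]
```

View pics/sidec.png

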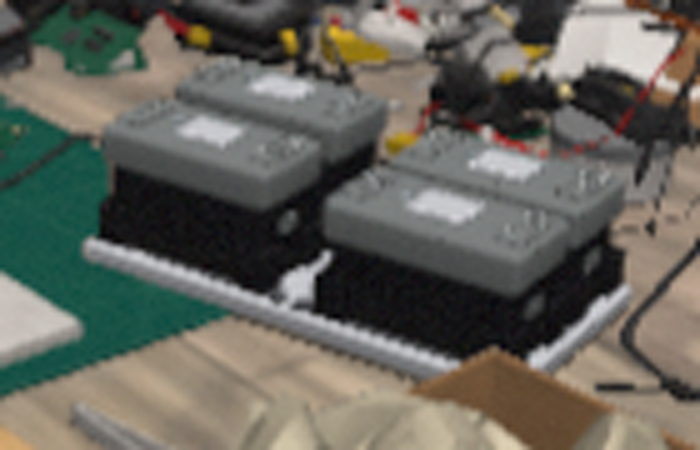

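Emit:
drive_tool(
  steps=[0,0,0.064,0.04,0,-0.01,0,0,0,0.064,0.04,0,-0.01,0,0,0,0.064,0.04,0,-0.01,0,0,0,0.064,0.04,0,-0.01,0,0,0,0.064,0.04,0,-0.01,0,0,0,0.064,0.04,0,-0.01,0,0,0,0.064,0.04,0,0,0,0,0,0.064,0.04,0,0,0,0,0,0.064,0.04,0,0,0,0,0,0.064,0.04,0,0,0],
)

```text
time_s: 0.93
tcp_pos: [0.5141, 0.376, 0.3007]
ee_rot: [[0.585, -0.811, -0.001], [-0.811, -0.585, -0.001], [0.0, 0.001, -1.0]]
wrist_force: [0.8, 0.8, -0.7]
gripper_width: 0.329
gripper_force: 0.0
```

Emit:
drive_tool(
  steps=[0,0,0.064,0.04,0,0,0,0,0,0.064,0.04,0,0,0,0,0,0.064,0.04,0,0,0,0,0,0.064,0.04,0,0,0,0,0,0.064,0.04,0,0,0,0,0,0.064,0.04,0,0,0,0,0,0.064,0.04,0,0,0,0,0,0.064,0.04,0,0,0,0,0,0.064,0.04,0,0,0,0,0,0.064,0.04,0,0,0],
)

```text
time_s: 1.77
tcp_pos: [0.6441, 0.0048, 0.3006]
ee_rot: [[-0.015, -1.0, -0.001], [-1.0, 0.015, -0.0], [0.0, 0.001, -1.0]]
wrist_force: [0.1, 1.0, 0.4]
gripper_width: 0.003
gripper_force: 0.0
```

Emit:
drive_tool(
  steps=[0,0,0,0.025,0.03,0,0,0,0,0,0.025,0.03,0,0,0,0,0,0.025,0.03,0,0,0,0,0,0.025,0.03,0,0,0,0,0,0,0,0,0],
)

```text
time_s: 2.18
tcp_pos: [0.5176, -0.0949, 0.3019]
ee_rot: [[-0.016, -1.0, -0.003], [-1.0, 0.016, 0.0], [-0.0, 0.003, -1.0]]
wrist_force: [0.4, 0.7, 0.1]
gripper_width: 0.006
gripper_force: 0.0
```

Run:
```python
from h import *
s=r.sense();p=P("wrist");im=r.capture("wrist");np.save("w1.npy",np.array([p[0],np.eye(3)*p[1]]));np.save("w1E.npy",p[2])
cv2.imwrite("pics/w1.png",im);print(s["tcp_pos"],p[1],p[0],(-p[2][:3,:3].T@p[2][:3,3]).round(3),p[2][2,:3].round(2))
```

```text
[ 0.51760943 -0.09490035  0.30188376] -0.0021210616359622486 [[326.82074571   0.         320.87290134]
 [  0.         326.82074571 198.46826779]
 [  0.           0.           1.        ]] [ 0.517 -0.162  0.445] [ 0.    0.24 -0.97]
```

View pics/w1.png

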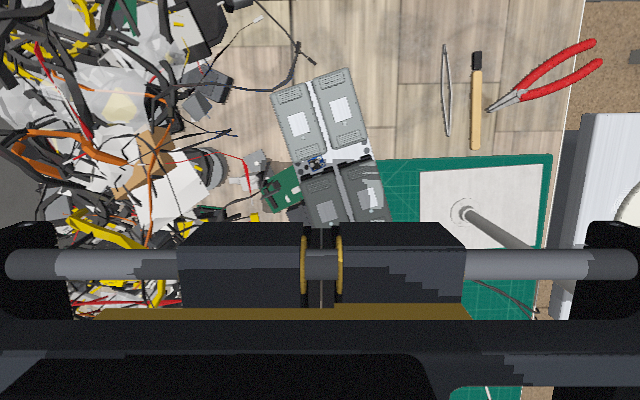

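The wrist view shows the two right-hand lids whole (back one centred at about (301,116), front one at about (340,110)). The left pair is partly hidden by the gripper. The plate is yawed. I'll shift +y to see all four.

Emit:
drive_tool(
  steps=[0,0,0,-0.035,0,0,0,0,0,0,-0.035,0,0,0,0,0,0,-0.02,0,0,0,0,0,0,0,0,0,0,0,0,0,0,0,0,0],
)

```text
time_s: 2.65
tcp_pos: [0.5244, -0.0004, 0.3011]
ee_rot: [[-0.009, -1.0, -0.001], [-1.0, 0.009, -0.0], [0.0, 0.001, -1.0]]
wrist_force: [0.2, -0.9, 0.1]
gripper_width: 0.005
gripper_force: 0.0
```

Run:
```python
from h import *
p=P("wrist");im=r.capture("wrist");np.save("w2E.npy",p[2]);cv2.imwrite("pics/w2.png",im)
a=cv2.resize(im[60:235,230:430],None,fx=3.4,fy=3.4,interpolation=2);cv2.imwrite("pics/w2c.png",a)
```

```text
(no output)
```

View pics/w2c.png

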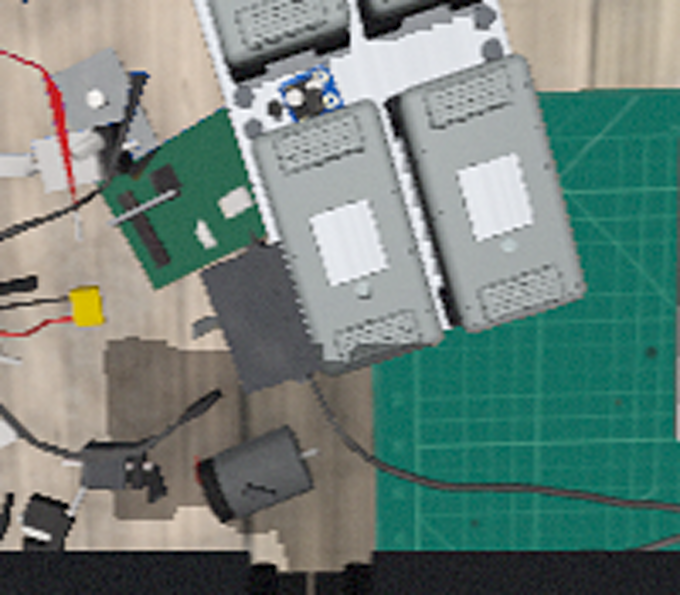

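The crop shows the left pair with their pads at crop positions back (320,140)/(377,332) and front (470,95)/(522,290), and the board_mini at (310,95) between the cases.

Run:
```python
import cv2
im=cv2.imread("pics/w1.png");cv2.imwrite("pics/w1c.png",cv2.resize(im[60:225,250:400],None,fx=3.6,fy=3.6,interpolation=2))
```

```text
(no output)
```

View pics/w1c.png

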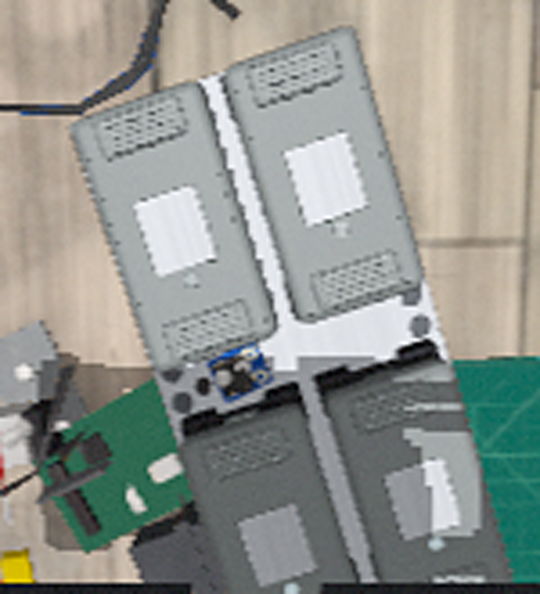

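The w1 crop shows the right pair with pads at crop positions back (143,126)/(207,330) and front (295,73)/(355,279). The left pair's right-hand pads are at (247,452) and (392,405).

Run:
```python
from h import *
K,k,_=P("wrist");p1=(K,k,np.load("w1E.npy"));p2=(K,k,np.load("w2E.npy"))
a=lambda u,v:(u/3.6+250,v/3.6+60); b=lambda u,v:(u/3.4+230,v/3.4+60)
print("tri BL_r",tri([ray("",a(247,452),p1),ray("",b(320,140),p2)]).round(4))
print("tri FL_r",tri([ray("",a(392,405),p1),ray("",b(470,95),p2)]).round(4))
print("tri BR_l",tri([ray("",a(207,330),p1),ray("",b(288,22),p2)]).round(4))
o={"BR_r":(a(143,126),p1),"BR_l":(a(207,330),p1),"FR_r":(a(295,73),p1),"FR_l":(a(355,279),p1),"BL_r":(b(320,140),p2),"BL_l":(b(377,332),p2),"FL_r":(b(470,95),p2),"FL_l":(b(522,290),p2)}
src={"B":25.5,"F":-25.5};L={"R":-54,"L":54};e={"r":-33,"l":33}
A=[];B=[]
for n,(uv,p) in o.items():
    X=atz("",uv,.067,p);A.append([src[n[0]]/1e3,(L[n[1]]+e[n[3]])/1e3]);B.append(X[:2]);print(n,X.round(4))
A=np.array(A);B=np.array(B);A0=A-A.mean(0);B0=B-B.mean(0)
U,S,V=np.linalg.svd(A0.T@B0);R=(U@V).T;t=B.mean(0)-R@A.mean(0);print("yaw",np.degrees(np.arctan2(R[1,0],R[0,0])),"c",t)
for n,x,y in zip(o,A,B):print(n,(R@x+t).round(4),"res",(y-R@x-t).round(4))
for n in("BR_r","BR_l","BL_l"):print(n)
```

```text
tri BL_r [ 0.5204 -0.0832  0.0718]
tri FL_r [ 0.4725 -0.0969  0.067 ]
tri BR_l [ 0.5317 -0.1211  0.0569]
BR_r [ 0.5506 -0.1849  0.067 ]
BR_l [ 0.5326 -0.1222  0.067 ]
FR_r [ 0.5038 -0.1996  0.067 ]
FR_l [ 0.4853 -0.1376  0.067 ]
BL_r [ 0.5204 -0.0834  0.067 ]
BL_l [ 0.5015 -0.0206  0.067 ]
FL_r [ 0.4718 -0.0969  0.067 ]
FL_l [ 0.4527 -0.0343  0.067 ]
yaw 16.912421241096716 c [ 0.50234116 -0.10993655]
BR_r [ 0.552  -0.1858] res [-0.0014  0.0008]
BR_l [ 0.5328 -0.1226] res [-0.0003  0.0004]
FR_r [ 0.5033 -0.2006] res [0.0005 0.001 ]
FR_l [ 0.4841 -0.1374] res [ 0.0012 -0.0001]
BL_r [ 0.5206 -0.0824] res [-0.0002 -0.001 ]
BL_l [ 0.5014 -0.0193] res [ 0.0001 -0.0013]
FL_r [ 0.4718 -0.0973] res [0.     0.0004]
FL_l [ 0.4526 -0.0341] res [ 0.0001 -0.0002]
BR_r
BR_l
BL_l
```

Emit:
drive_tool(
  steps=[0,0,0,0.019,0.023,0,0,0,0,-0.1,0,0,0.03,0,0,0,-0.1,0,0,0.035,0,0,0,-0.1,0,0,0.035,0,0,0,0,0,0,0.035,0,0,0,0,0,0,0.035,0,0,0,0,0,0,0.03,0,0,0,0,0,0,0,0],
)

```text
time_s: 3.37
tcp_pos: [0.4964, -0.0222, 0.0958]
ee_rot: [[0.281, -0.96, -0.013], [-0.96, -0.281, -0.002], [-0.001, 0.013, -1.0]]
wrist_force: [0.2, 0.4, -0.4]
gripper_width: 0.007
gripper_force: 0.0
```

Emit:
drive_tool(
  steps=[0,0,0,-0.001,-0.005,0.004,0,0,0,0,0,0,0.004,0,0,0,0,0,0,0.002,0,0,0,0,0,0,0,0],
)

```text
time_s: 3.7
tcp_pos: [0.5062, -0.018, 0.0927]
ee_rot: [[0.284, -0.959, 0.002], [-0.959, -0.284, 0.001], [0.0, -0.003, -1.0]]
wrist_force: [1.0, 0.3, -0.0]
gripper_width: 0.007
gripper_force: 0.0
```

Emit:
drive_tool(
  steps=[0,0,0,0,0,0.002,0,0,0,0,0,0,0.001,0,0,0,0,0,0,0,0],
)

```text
time_s: 3.95
tcp_pos: [0.5054, -0.0181, 0.089]
ee_rot: [[0.284, -0.959, 0.001], [-0.959, -0.284, 0.0], [-0.0, -0.001, -1.0]]
wrist_force: [-0.2, -0.2, 0.1]
gripper_width: 0.005
gripper_force: 0.0
```

Emit:
drive_tool(
  steps=[0,0,0,0,0.003,0.001,0,0,0,0,0,0,0.001,0,0,0,0,0,0,0,0],
)

```text
time_s: 4.2
tcp_pos: [0.5022, -0.019, 0.0869]
ee_rot: [[0.284, -0.959, 0.0], [-0.959, -0.284, -0.0], [0.0, 0.0, -1.0]]
wrist_force: [-1.0, 0.9, 2.6]
gripper_width: 0.007
gripper_force: 1.4
```

Emit:
drive_tool(
  steps=[0,0,0,0,0,0.001,0,0,0,0,0,0,0.001,0,0,0,0,0,0,0,0],
)

```text
time_s: 4.45
tcp_pos: [0.5023, -0.0189, 0.0847]
ee_rot: [[0.284, -0.959, 0.0], [-0.959, -0.284, 0.0], [-0.0, -0.0, -1.0]]
wrist_force: [0.7, 0.6, 0.3]
gripper_width: 0.001
gripper_force: 0.2
```

Emit:
drive_tool(
  steps=[0,0,0,0,0,0.001,0,0,0,0,0,0,0,0],
)

```text
time_s: 4.62
tcp_pos: [0.5025, -0.019, 0.0833]
ee_rot: [[0.284, -0.959, 0.0], [-0.959, -0.284, 0.0], [-0.0, -0.0, -1.0]]
wrist_force: [-0.2, 0.3, 0.4]
gripper_width: 0.004
gripper_force: 0.4
```

Emit:
drive_tool(
  steps=[0,0,0,0,0,0.001,0,0,0,0,0,0,0,0],
)

```text
time_s: 4.78
tcp_pos: [0.5026, -0.019, 0.0828]
ee_rot: [[0.284, -0.959, 0.0], [-0.959, -0.284, -0.0], [0.0, -0.0, -1.0]]
wrist_force: [-1.5, 0.9, 4.1]
gripper_width: 0.004
gripper_force: 1.9
```

Emit:
drive_tool(
  steps=[0,0,0,0,0,0.001,0,0,0,0,0,0,0,0],
)

```text
time_s: 4.95
tcp_pos: [0.5027, -0.019, 0.0825]
ee_rot: [[0.285, -0.959, 0.0], [-0.959, -0.285, -0.0], [0.0, -0.0, -1.0]]
wrist_force: [-1.9, 0.6, 8.5]
gripper_width: 0.006
gripper_force: 4.3
```

Emit:
drive_tool(
  steps=[0,0,0,0,0,0.001,0,0,0,0,0,0,0,0],
)

```text
time_s: 5.12
tcp_pos: [0.5027, -0.0191, 0.0823]
ee_rot: [[0.285, -0.959, 0.001], [-0.959, -0.285, -0.001], [0.001, -0.0, -1.0]]
wrist_force: [-5.0, 1.4, 13.3]
gripper_width: 0.003
gripper_force: 6.9
```

Emit:
drive_tool(
  steps=[0,0,0,0,0,-0.02,0,0,0,0,0,0.026,0,0,0,0,0,0,0.026,0,0,0,0,0,0,0,0.006,0,0,0,0,0,0,0,0],
)

```text
time_s: 5.53
tcp_pos: [0.4508, -0.0344, 0.0938]
ee_rot: [[0.283, -0.959, -0.002], [-0.959, -0.283, -0.0], [-0.0, 0.002, -1.0]]
wrist_force: [0.4, 0.2, -0.3]
gripper_width: 0.006
gripper_force: 0.0
```

Emit:
drive_tool(
  steps=[0,0,0,0,0,0.001,0,0,0,0,0,0,0.001,0,0,0,0,0,0,0,0],
)

```text
time_s: 5.78
tcp_pos: [0.4533, -0.0336, 0.0923]
ee_rot: [[0.284, -0.959, 0.0], [-0.959, -0.284, -0.0], [0.0, -0.0, -1.0]]
wrist_force: [0.1, -1.1, 0.4]
gripper_width: 0.006
gripper_force: 0.0
```

Emit:
drive_tool(
  steps=[0,0,0,0,0,0.001,0,0,0,0,0,0,0.001,0,0,0,0,0,0,0,0],
)

```text
time_s: 6.03
tcp_pos: [0.4526, -0.0337, 0.0903]
ee_rot: [[0.284, -0.959, -0.0], [-0.959, -0.284, -0.0], [-0.0, 0.0, -1.0]]
wrist_force: [-0.5, -0.4, -1.0]
gripper_width: 0.003
gripper_force: 0.0
```

Emit:
drive_tool(
  steps=[0,0,0,0,0,0.001,0,0,0,0,0,0,0.001,0,0,0,0,0,0,0,0],
)

```text
time_s: 6.28
tcp_pos: [0.4524, -0.0338, 0.0883]
ee_rot: [[0.284, -0.959, -0.0], [-0.959, -0.284, -0.0], [-0.0, 0.0, -1.0]]
wrist_force: [-0.2, 1.0, -0.2]
gripper_width: 0.005
gripper_force: 0.0
```

Emit:
drive_tool(
  steps=[0,0,0,0,0,0.001,0,0,0,0,0,0,0.001,0,0,0,0,0,0,0,0],
)

```text
time_s: 6.53
tcp_pos: [0.4524, -0.0338, 0.0864]
ee_rot: [[0.284, -0.959, -0.0], [-0.959, -0.284, -0.0], [-0.0, 0.0, -1.0]]
wrist_force: [-0.1, -0.1, 0.5]
gripper_width: 0.002
gripper_force: 0.0
```

Emit:
drive_tool(
  steps=[0,0,0,0,0,0.001,0,0,0,0,0,0,0.001,0,0,0,0,0,0,0,0],
)

```text
time_s: 6.78
tcp_pos: [0.4526, -0.0337, 0.0847]
ee_rot: [[0.284, -0.959, 0.0], [-0.959, -0.284, 0.0], [-0.0, -0.0, -1.0]]
wrist_force: [-0.8, 0.7, 3.2]
gripper_width: 0.006
gripper_force: 1.4
```

Emit:
drive_tool(
  steps=[0,0,0,0,0,0.001,0,0,0,0,0,0,0.001,0,0,0,0,0,0,0,0],
)

```text
time_s: 7.03
tcp_pos: [0.4527, -0.0336, 0.0842]
ee_rot: [[0.285, -0.959, 0.0], [-0.959, -0.285, -0.0], [0.0, -0.0, -1.0]]
wrist_force: [-5.7, 1.9, 15.4]
gripper_width: 0.008
gripper_force: 7.6
```

Emit:
drive_tool(
  steps=[0,0,0,0,0,0.001,0,0,0,0,0,0,0.001,0,0,0,0,0,0,0,0],
)

```text
time_s: 7.28
tcp_pos: [0.4529, -0.0336, 0.0838]
ee_rot: [[0.286, -0.958, 0.001], [-0.958, -0.286, -0.001], [0.001, -0.001, -1.0]]
wrist_force: [-9.3, 4.5, 29.6]
gripper_width: 0.011
gripper_force: 14.5
```

Emit:
drive_tool(
  steps=[0,0,0,0,0,-0.025,0,0,0,0,0.022,-0.017,0,0,0,0,0,0.022,-0.017,0,0,0,0,0,0.022,-0.017,0,0,0,0,0,0,0,0,0,0,0,0,0,0,0,0],
)

```text
time_s: 7.78
tcp_pos: [0.5205, -0.0832, 0.1049]
ee_rot: [[0.282, -0.959, -0.001], [-0.959, -0.282, 0.0], [-0.0, 0.001, -1.0]]
wrist_force: [0.1, -0.1, -0.3]
gripper_width: 0.006
gripper_force: 0.0
```

Emit:
drive_tool(
  steps=[0,0,0,0,0,0.002,0,0,0,0,0,0,0.002,0,0,0,0,0,0,0,0],
)

```text
time_s: 8.03
tcp_pos: [0.519, -0.0822, 0.101]
ee_rot: [[0.285, -0.959, -0.002], [-0.959, -0.285, -0.0], [-0.0, 0.002, -1.0]]
wrist_force: [-0.4, 0.2, 0.3]
gripper_width: 0.005
gripper_force: 0.0
```

Emit:
drive_tool(
  steps=[0,0,0,0,0,0.001,0,0,0,0,0,0,0.001,0,0,0,0,0,0,0,0],
)

```text
time_s: 8.28
tcp_pos: [0.5199, -0.0823, 0.0995]
ee_rot: [[0.284, -0.959, -0.0], [-0.959, -0.284, 0.0], [-0.0, 0.0, -1.0]]
wrist_force: [0.4, 0.7, -0.2]
gripper_width: 0.009
gripper_force: 0.0
```

Emit:
drive_tool(
  steps=[0,0,0,0,0,0.001,0,0,0,0,0,0,0.001,0,0,0,0,0,0,0,0],
)

```text
time_s: 8.53
tcp_pos: [0.5201, -0.0826, 0.0974]
ee_rot: [[0.284, -0.959, -0.0], [-0.959, -0.284, 0.0], [-0.0, 0.0, -1.0]]
wrist_force: [0.2, 0.2, 0.5]
gripper_width: 0.005
gripper_force: 0.0
```

Emit:
drive_tool(
  steps=[0,0,0,0,0,0.001,0,0,0,0,0,0,0.001,0,0,0,0,0,0,0,0],
)

```text
time_s: 8.78
tcp_pos: [0.52, -0.0826, 0.0953]
ee_rot: [[0.284, -0.959, -0.0], [-0.959, -0.284, 0.0], [-0.0, 0.0, -1.0]]
wrist_force: [0.1, 1.0, 0.3]
gripper_width: 0.004
gripper_force: 0.0
```

Emit:
drive_tool(
  steps=[0,0,0,0,0,0.001,0,0,0,0,0,0,0.001,0,0,0,0,0,0,0,0],
)

```text
time_s: 9.03
tcp_pos: [0.5202, -0.0826, 0.0934]
ee_rot: [[0.284, -0.959, 0.0], [-0.959, -0.284, -0.0], [0.0, -0.0, -1.0]]
wrist_force: [0.3, -0.3, 0.2]
gripper_width: 0.007
gripper_force: 0.2
```

Emit:
drive_tool(
  steps=[0,0,0,0,0,0.001,0,0,0,0,0,0,0.001,0,0,0,0,0,0,0,0],
)

```text
time_s: 9.28
tcp_pos: [0.5203, -0.0827, 0.0915]
ee_rot: [[0.284, -0.959, 0.0], [-0.959, -0.284, -0.0], [0.0, -0.0, -1.0]]
wrist_force: [1.1, -0.7, 0.9]
gripper_width: 0.004
gripper_force: 0.4
```

Emit:
drive_tool(
  steps=[0,0,0,0,0,0.001,0,0,0,0,0,0,0.001,0,0,0,0,0,0,0,0],
)

```text
time_s: 9.53
tcp_pos: [0.5204, -0.0826, 0.0895]
ee_rot: [[0.284, -0.959, 0.0], [-0.959, -0.284, -0.0], [0.0, -0.0, -1.0]]
wrist_force: [1.0, -0.7, 1.0]
gripper_width: 0.003
gripper_force: 0.6
```

Emit:
drive_tool(
  steps=[0,0,0,0,0,0.001,0,0,0,0,0,0,0.001,0,0,0,0,0,0,0,0],
)

```text
time_s: 9.78
tcp_pos: [0.5204, -0.0827, 0.0876]
ee_rot: [[0.284, -0.959, 0.0], [-0.959, -0.284, -0.0], [0.0, -0.0, -1.0]]
wrist_force: [0.0, -1.3, 1.7]
gripper_width: 0.003
gripper_force: 0.9
```

Emit:
drive_tool(
  steps=[0,0,0,0,0,0.001,0,0,0,0,0,0,0.001,0,0,0,0,0,0,0,0],
)

```text
time_s: 10.03
tcp_pos: [0.5205, -0.0828, 0.0862]
ee_rot: [[0.284, -0.959, 0.001], [-0.959, -0.284, -0.0], [0.001, -0.001, -1.0]]
wrist_force: [0.0, -1.9, 4.2]
gripper_width: 0.003
gripper_force: 2.2
```

Emit:
drive_tool(
  steps=[0,0,0,0,0,0.001,0,0,0,0,0,0,0.001,0,0,0,0,0,0,0,0],
)

```text
time_s: 10.28
tcp_pos: [0.5201, -0.0826, 0.0835]
ee_rot: [[0.284, -0.959, 0.0], [-0.959, -0.284, 0.0], [-0.0, -0.0, -1.0]]
wrist_force: [0.7, -0.9, 1.1]
gripper_width: 0.002
gripper_force: 0.5
```

BL is the loose lid: this end sank about 10 mm under a light push, and the force then fell as if the catch had snapped. I'll press on to the hard stop.

Emit:
drive_tool(
  steps=[0,0,0,0,0,0.001,0,0,0,0,0,0,0.001,0,0,0,0,0,0,0,0],
)

```text
time_s: 10.53
tcp_pos: [0.5203, -0.0827, 0.0824]
ee_rot: [[0.285, -0.959, -0.0], [-0.959, -0.285, -0.0], [0.0, 0.0, -1.0]]
wrist_force: [-2.2, -0.6, 7.7]
gripper_width: 0.004
gripper_force: 4.2
```

Emit:
drive_tool(
  steps=[0,0,0,0,0,0.001,0,0,0,0,0,0,0.001,0,0,0,0,0,0,0,0],
)

```text
time_s: 10.78
tcp_pos: [0.5204, -0.0827, 0.0821]
ee_rot: [[0.285, -0.958, 0.0], [-0.958, -0.285, -0.001], [0.001, -0.0, -1.0]]
wrist_force: [-5.0, -0.6, 18.8]
gripper_width: 0.001
gripper_force: 9.4
```

Emit:
drive_tool(
  steps=[0,0,0,0,0,-0.025,0,0,0,0,-0.033,0,0,0,0,0,0,-0.033,0,0,0,0,0,0,0,0,0.014,0,0,0,0,0,0,0,0,0,0,0,0,0,0,0],
)

```text
time_s: 11.28
tcp_pos: [0.5005, -0.0191, 0.0897]
ee_rot: [[0.285, -0.959, -0.003], [-0.959, -0.285, -0.0], [-0.0, 0.003, -1.0]]
wrist_force: [0.1, -0.5, -0.1]
gripper_width: 0.003
gripper_force: 0.0
```

Emit:
drive_tool(
  steps=[0,0,0,0,0,0.002,0,0,0,0,0,0,0.002,0,0,0,0,0,0,0,0],
)

```text
time_s: 11.53
tcp_pos: [0.5014, -0.0199, 0.0862]
ee_rot: [[0.283, -0.959, -0.001], [-0.959, -0.283, -0.0], [-0.0, 0.001, -1.0]]
wrist_force: [0.3, 0.1, 1.1]
gripper_width: -0.001
gripper_force: 0.0
```

Emit:
drive_tool(
  steps=[0,0,0,0,0,0.002,0,0,0,0,0,0,0.001,0,0,0,0,0,0,0,0],
)

```text
time_s: 11.78
tcp_pos: [0.5015, -0.0196, 0.0835]
ee_rot: [[0.284, -0.959, -0.0], [-0.959, -0.284, -0.0], [0.0, 0.0, -1.0]]
wrist_force: [0.6, 0.2, 0.1]
gripper_width: 0.003
gripper_force: 0.0
```

Emit:
drive_tool(
  steps=[0,0,0,0,0,0.002,0,0,0,0,0,0,0.001,0,0,0,0,0,0,0,0],
)

```text
time_s: 12.03
tcp_pos: [0.5016, -0.0194, 0.0822]
ee_rot: [[0.285, -0.959, 0.0], [-0.959, -0.285, -0.001], [0.001, -0.0, -1.0]]
wrist_force: [-5.3, 0.7, 11.5]
gripper_width: 0.006
gripper_force: 6.1
```

Emit:
drive_tool(
  steps=[0,0,0,0,0,-0.025,0,0,0,0,0.033,0,0,0,0,0,0,0.033,0,0,0,0,0,0,0,0,0.014,0,0,0,0,0,0,0.004,0,0,0,0,0,0,0.003,0,0,0,0,0,0,0,0,0,0,0,0,0,0,0],
)

```text
time_s: 12.7
tcp_pos: [0.5201, -0.082, 0.0846]
ee_rot: [[0.285, -0.958, -0.0], [-0.958, -0.285, -0.0], [0.0, 0.0, -1.0]]
wrist_force: [0.2, -0.1, -0.1]
gripper_width: 0.006
gripper_force: 0.0
```

Emit:
drive_tool(
  steps=[0,0,0,0,0,0.002,0,0,0,0,0,0,0,0],
)

```text
time_s: 12.87
tcp_pos: [0.5206, -0.082, 0.083]
ee_rot: [[0.285, -0.958, 0.001], [-0.958, -0.285, 0.0], [0.0, -0.001, -1.0]]
wrist_force: [0.1, 1.0, 2.5]
gripper_width: 0.006
gripper_force: 1.2
```

Emit:
drive_tool(
  steps=[0,0,0,0,0,-0.03,0,0,0,0,0,0,-0.04,0,0,0,0,0,0,-0.04,0,0,0,0,0,0,-0.04,0,0,0,0,-0.035,0,-0.02,0,0,0,0,-0.035,0,0,0,0,0,0,0,0,0,0,0,0,0,0,0,0,0],
)

```text
time_s: 13.53
tcp_pos: [0.4998, -0.0139, 0.2533]
ee_rot: [[0.287, -0.958, 0.001], [-0.958, -0.287, 0.001], [-0.0, -0.002, -1.0]]
wrist_force: [0.2, -0.6, -0.4]
gripper_width: 0.003
gripper_force: 0.0
```

Run:
```python
from h import *
im=r.capture("wrist");a=r.capture("side")
cv2.imwrite("pics/end.png",np.hstack([cv2.resize(im,(480,300)),cv2.resize(a[180:270,310:450],(320,300))]))
s=r.sense();print(s["time_s"],s["tcp_pos"],s["wrist_force"])
```

```text
13.6333 [ 0.50004402 -0.01535371  0.25239017] [-0.28022046  0.42496404  0.92642071]
```

View pics/end.png

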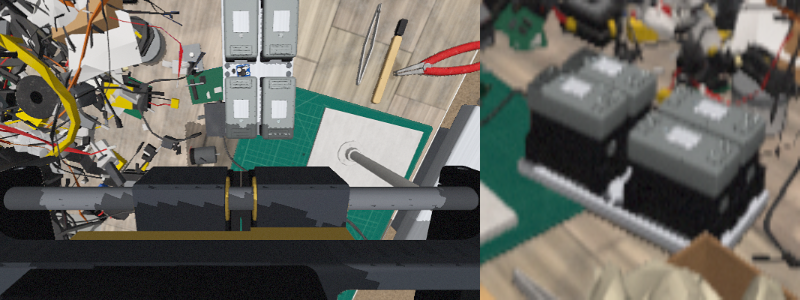

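All four lids lie level, with the left pair at about (243,107) in the wrist half, and nothing else has moved. The hand is clear.

```bash
python3 -c "
from station import r
print(r.finish_job())"
```

```text
the job is handed in; nothing more can be done
None
```

The loose lid was the back-left one; both its ends are now snapped home and level (each end touches at the same height), no force reading passed 30 N, the hand is clear, and the job is handed in. I did not press the two right-hand lids.

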